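# Clamp the small vise to the raised shelf by its underside knob

## Task

The small blue clamp-on vise hangs loose on the front edge of the raised shelf. Push it back until its clamp frame sits fully home and square against the shelf's front edge, then turn the four-armed knob under the shelf in the tightening direction until the clamp is firmly hand-tight, without forcing it. Let go, and leave the bottle, the jar and the mallet where they are.

Things in the scene. Friction and masses are not known exactly. Their poses are not given: they have to be found in the camera images.
- shelf: Raised plywood work shelf, fixed on the bench on two dark end boards 300 mm either side of its middle, open underneath: 240 mm deep (x), 660 mm long (y), board 18 mm thick, top 160 mm above the bench. Origin: middle of the front edge (nearest the robot), level with the top face; +x goes in over the shelf away from the robot, +y along the edge, z up.
- batten: Pale batten glued under the shelf's front edge, 70 mm deep, 560 mm long, front face 2 mm behind the edge. Origin: below the middle of the edge, on the batten's underside, nominally 24 mm below the shelf top; this differs by up to 0.3 mm, too little to measure. The clamp pad presses up on this underside.
- vise: Small blue clamp-on vise, 0.6 to 1 kg, its base plate (10 mm thick, x -24..72, y ±30 mm) loose on the shelf, its C-shaped clamp frame round the front edge. Origin: on the clamp screw's axis at the plate's underside; x away from the robot, z up. Home: origin 16 mm inside the edge, axes along the shelf's. It starts 6 to 12 mm short of that, up to 7 degrees askew, and slides with 2 to 4 N.
- push_face (a point): Middle of the flat upright front face of the vise's clamp frame, the place to push it home: 40 mm wide (vise y), 54 mm high, from 10 mm above to 44 mm below the shelf top; this point is 17 mm below the shelf top, 24 mm in front of the screw axis. The web behind it is 8 mm thick. Axes as the vise's.
- seat_face (a point): Middle of the inner face of the clamp frame's web, 16 mm in front of the screw axis, 9 mm below the shelf top, 40 mm wide: home when it lies flat against the shelf's front edge. Below, the frame's lower arm runs back under the shelf (28 mm wide, 34 to 44 mm below the shelf top, to 12 mm behind the screw axis).
- jaws (a point): Top middle of the vise's jaws, 44 mm behind the screw axis, 76 mm above the shelf. Jaws, slide, spindle and bar fill, in the vise frame, x 18..70, y -63..75, z 10..91 mm; in front of x = 18 only the 10 mm base plate lies on the shelf.
- knob: Clamp-screw knob under the clamp frame: hub 26 mm diameter, 18 mm high, and four straight round black arms with red ends, 12 mm thick, reaching 54 mm from the axis, along the body's +x, -x, +y, -y. Origin: hub centre on the screw's axis, at arm height, 55 mm below the shelf top. It tightens counter-clockwise seen from above, so an arm that points to the robot goes to shelf -y.
- pad_face (a point): Upper face of the screw's steel pad (16 mm diameter), under the batten, rising 5 mm a turn. The knob runs almost freely (under 1 N at an arm's end) for 0.2 to 2.3 rad until the pad touches, then stiffens over about half a radian. Hand-tight takes 0.45 N m while turning (0.35 to 0.55; a third less read at rest after a push): 9 N at 50 mm from the axis, 13 N at 35 mm. 0.8 N m is too much.
- knob_arm_end (a point): Red end of the knob arm that lies along the knob's own +x, on the arm's centre line, 54 mm from the axis. One or two of the four arms always stand out in front of the shelf's edge; beside and in front of the clamp frame there is free room for a fingertip to push them.
- sprayer: Amber bottle with black cap, 64 mm diameter, 150 mm tall, standing at the back of the shelf. Leave alone. Origin: centre of its underside.
- rivet_jar: Glass jar with brass lid, 68 mm diameter, 75 mm tall, standing at the back of the shelf. Leave alone. Origin: centre of its underside.
- mallet: Rawhide mallet lying on the bench in front of the shelf, 253 mm long over all; head 66 mm diameter, 100 mm long; handle 24 mm thick. Leave alone. Origin: under the handle, 160 mm from its end, at bench level.
Mind the look-alikes: they are no part of the job. Of the things that look like the vise, the smallest one is meant.

How it is judged:
By the outcome, as a careful person would: the job done as asked, in the order asked, and still so for the second after the job is handed in, with the robot touching nothing.
It also fails if it takes over 67 s, if anything falls off the work surface, if the arm or the gripper's body presses on something with over 40 N, if the wrist force passes 120 N, or if a joint passes its speed limit or range.

## Robot

A 6-joint arm with a two-finger parallel gripper is mounted at the origin on the work surface. World frame = base frame: x ahead of the robot, y to its left, z up, the work surface at z = 0. Lengths are in m, angles in degrees, forces in N, time in s.
With the tool pointing down it reaches from about 0.4 to 0.925 m from the base axis. Payload 3.4 kg.
Tool frame: the origin (TCP) lies midway between the tips of the shut fingers; the grasp point (between the pads) lies 19 mm behind it; z points along the fingers, y is the direction in which the jaws open and shut (so a half turn about z gives the same grasp; the last joint's range is limited). The gripper opens to 85 mm and grips with 20 to 120 N. Pads are 22 mm wide; open, the fingers measure 114 mm over their backs; the gripper's body (76 mm by 85 mm) begins 54 mm behind the grasp point. The pads swing forward as they close: fully open they stand 13 mm farther back than shut.
Start: joints at [-73.826, 17.578, 86.31, -0, 76.112, -4.211], TCP at [0.2, -0.539, 0.231] pointing down, gripper open.
Joint ranges: [-179.03, 179.03], [-60, 130.46], [8.19, 133.38], [-81.62, 261.62], [5.75, 156.47], [-153.77, 153.77]. Speed limits (degrees/s): [147.25, 147.25, 180, 180, 180, 180].

## Interface

Orientations are given as [roll, pitch, yaw] about the fixed x, y, z axes, in that order (R = Rz(yaw) Ry(pitch) Rx(roll)).
In Python, from cell import read_state, cams, job, models gives the robot as it stands.
- The arm moves only by the tool carry_out, never from a script. Its argument "deltas" is a list that holds one entry, the list of rows, each a list of 7 numbers: the opening, from 0 (shut) to 1 (fully open), then the shift along the world's x, y, z in cm, then the turn, a rotation vector about the world's x, y, z in rad. In form: [[[jaw, tx, ty, tz, ax, ay, az], ...]]. A call has 1 to 20 rows; each row shifts and turns the commanded pose from where the row before left it; what a row does not reach is not made up. A row lasts 1/10 s, in which the tool goes at most 50 mm and 8.59 degrees, less where a joint would pass 70% of its speed; a pose out of reach is approached as far as the arm can. A call with a gripper value outside its range is refused whole. The fingers move at their own pace and stop on an object; "grip_force" is the grip in N (left out, the last holds). Time passes only in rows, so rows that do not move let the fingers close. It gives the time, the measured TCP pose, the force and the opening at its end, in the units of the state.
- read_state(): the state, without advancing time (a new reading comes with each control period).
- cams.grab_frame(name): name is "scene" or "top"; returns the picture (400x640x3 uint8, red, green, blue); there is no depth.
- cams.camera_info(name): a dict with "fx", "fy", "cx", "cy" (pixels), "origin" and "attitude" of the camera in the world. Camera axes: x right, y down, z forward; pixel columns grow to the right and rows downward; lengths in m; the calibration is good to about 2 mm. A picture is of the moment at which its call begins. camera_info takes no time and is no camera call.
- job.hand_in(): hands the job in, once; it reports no verdict.
Trained networks look in the newest picture that a camera, given by its name, has taken for a name from the list of things; names that differ only in an ending like _2 or _b are one class to them, and where a whole thing is asked for, a point or a joint stands for the part that bears it (a point fixed in the world has none). Each returns a list of dicts, best first, with "conf" (0 to 1); they miss things now and then, are a little off and sometimes report something else, mostly with a low value. They report only what shows in the picture. A call takes as long as a camera call. They do not tell look-alikes from the thing itself.
- models.search_frame(camera, label): "rect" ([centre column, centre row, width, height] in pixels, round what is visible of it).
- models.masks_of(camera, label): "mask" (400x640 bool, what is visible of it) and "rect" ([centre column, centre row, width, height] in pixels, round what is visible of it).
The state is a dict: "time_s": time; "joints": joint angles; "joint_velocities": joint speeds; "joint_torque": joint torques, N m; "eef_pos": TCP position; "ee_rot": TCP orientation; "wrist_force": force on the tool from outside, world axes, zero at the start; "wrist_torque": the same for the moment, N m; "opening": finger opening in m.
Only numpy, scipy, OpenCV 4.12 (cv2) and the standard library are available. Lean on these libraries where they do the work, as an engineer would, in place of code of your own. Each camera call takes 0.05 s, during which the arm holds its last target. There are 200 camera calls.

## Working session

There is one attempt and no reset: what is moved stays moved. The work goes in short steps, Python scripts to look and compute and a tool call to move; the robot and the scene stay as the last step left them, time stands still between calls to the robot, and variables do not carry over. Pictures are saved under pics/ and viewed, about 8 in all and at most 12, crops included, and the job is handed in when it is done.

Besides the shell and the picture viewer there is one more tool, called as name(argument=value, ...), one argument or row to a line, values as JSON. carry_out: Moves the arm, as the interface text tells. Its arguments: {"type":"object","properties":{"deltas":{"type":"array","items":{"type":"array","items":{"type":"array","items":{"type":"number"}}}},"grip_force":{"type":"number"}},"required":["deltas"]}

```bash
mkdir -p pics; cat > h.py <<'E'
import numpy as np, cv2, json
from cell import read_state, cams, job, models
def R_(a):
    from scipy.spatial.transform import Rotation as R
    a=np.array(a,float)
    return a if a.shape==(3,3) else R.from_euler('xyz',a,degrees=True).as_matrix()
def cam(n):
    i=cams.camera_info(n); K=np.array([[i['fx'],0,i['cx']],[0,i['fy'],i['cy']],[0,0,1]]); return K,R_(i['attitude']),np.array(i['origin'])
def proj(n,P):
    K,R,o=cam(n); q=(np.atleast_2d(P)-o)@R@K.T; return q[:,:2]/q[:,2:]
def ray(n,uv):
    K,R,o=cam(n); d=R@np.linalg.solve(K,[*uv,1]); return o,d
def onz(n,uv,z):
    o,d=ray(n,uv); return o+d*(z-o[2])/d[2]
def tri(uv1,uv2,a='scene',b='top'):
    o1,d1=ray(a,uv1);o2,d2=ray(b,uv2)
    s=np.linalg.lstsq(np.c_[d1,-d2],o2-o1,rcond=None)[0]
    p,q=o1+s[0]*d1,o2+s[1]*d2; return (p+q)/2,np.linalg.norm(p-q)
E
python3 - <<'E'
from h import *
print(read_state())
for n in('scene','top'):
    print(n,cams.camera_info(n)); im=cams.grab_frame(n); cv2.imwrite(f'pics/{n}0.png',im[:,:,::-1])
    for l in('vise','knob','shelf','push_face','knob_arm_end'):
        print(l,[(np.round(r['rect']),round(r['conf'],2)) for r in models.search_frame(n,l)])
a=np.vstack([cv2.imread('pics/scene0.png'),cv2.imread('pics/top0.png')]);cv2.imwrite('pics/a0.png',cv2.resize(a,(480*1,600)) if 0 else a[:, :])
E
```

```text
{'time_s': 0.0, 'joints': array([-7.38249551e+01,  1.76198081e+01,  8.63847098e+01, -9.58395090e-04,
        7.61117025e+01, -4.21008316e+00]), 'joint_velocities': array([ 0.06297336,  0.11474599,  0.00741578,  0.03901328, -0.01213408,
        0.12452417]), 'joint_torque': array([ 1.26696941e-04, -4.57554138e+01, -2.51912749e+01, -9.45296415e-05,
        1.34688322e-02,  6.47755300e-06]), 'eef_pos': array([ 0.20007165, -0.53830756,  0.23040017]), 'ee_rot': array([-1.79884025e+02, -7.60477024e-03,  2.03853514e+01]), 'wrist_force': array([-0.29180913, -0.07436699, -0.11397273]), 'wrist_torque': array([ 0.03740477, -0.00250543,  0.01479   ]), 'opening': 0.08545250743867637}
scene {'fx': 370.5430676189941, 'fy': 370.5430676189941, 'cx': 318.7463628373168, 'cy': 202.23432763685577, 'origin': array([ 1.02815473, -0.4565834 ,  0.73306494]), 'attitude': array([-128.560145  ,   -1.04261226,   41.61348308])}
vise [(array([185., 240.,  95.,  96.]), 0.93), (array([384., 168.,  79.,  40.]), 0.93), (array([294., 226.,  59.,  52.]), 0.78)]
knob [(array([410., 171.,  25.,  42.]), 0.79), (array([211.
[... 449 characters left out ...]
75, 'origin': array([0.45232952, 0.11290458, 1.33826903]), 'attitude': array([-173.72354485,   -0.6969557 ,  -91.14235984])}
vise [(array([184., 222.,  76.,  82.]), 0.92), (array([382., 193.,  61.,  53.]), 0.76), (array([423., 283.,  77.,  77.]), 0.74)]
knob [(array([176., 184.,  58.,   7.]), 0.95), (array([396., 294.,  22.,  62.]), 0.89)]
shelf [(array([395., 156., 285., 145.]), 0.64), (array([371., 212.,  26.,  22.]), 0.19)]
push_face [(array([383., 192.,  63.,  58.]), 0.95), (array([424., 285.,  78.,  83.]), 0.94), (array([183., 222.,  79.,  79.]), 0.92)]
knob_arm_end [(array([179., 185.,  56.,  13.]), 0.8), (array([395., 295.,  20.,  60.]), 0.76), (array([369., 212.,  33.,  21.]), 0.52)]
```

View pics/scene0.png

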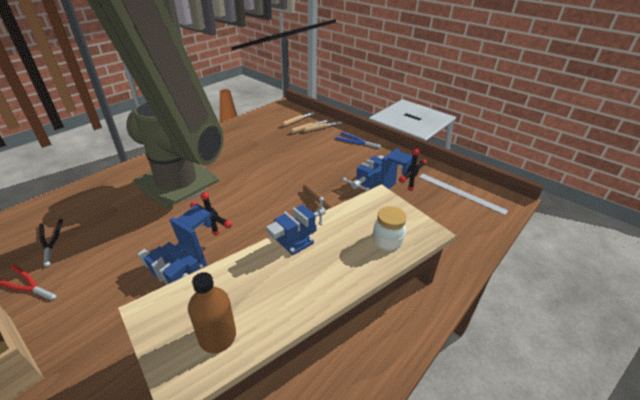

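View pics/top0.png

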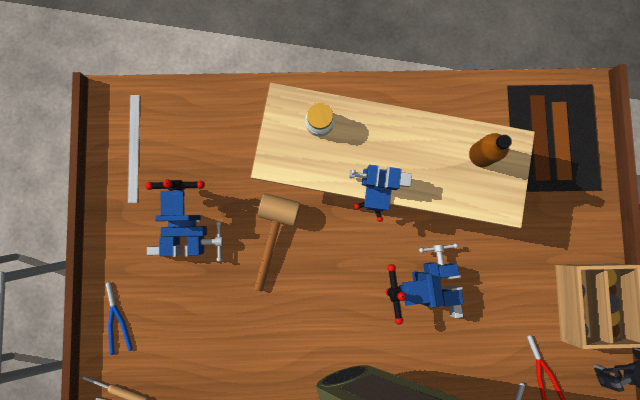

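Top view shows three blue vises: (183,222) and (423,283) lie on the bench and are large. The one at (382,190), which is (294,226) in the scene view, is the smallest and the only one on the shelf edge, so it is the one meant. Next I'll confirm it in a crop and fit the shelf.

```bash
cat > fit.py <<'E'
from h import *
from scipy.optimize import least_squares
def shelf():
    im=cv2.imread('pics/top0.png'); hsv=cv2.cvtColor(im,cv2.COLOR_BGR2HSV)
    # known approx corners in top; refine edges by gradient search along normals
    g=cv2.GaussianBlur(im[:,:,0].astype(np.float32),(0,0),1)
    C=np.array([[251,178],[521,228],[534,131],[270,83]],float)
    pts=[]
    for k in range(4):
        a,b=C[k],C[(k+1)%4]; t=(b-a)/np.linalg.norm(b-a); n=np.array([-t[1],t[0]])
        for s in np.linspace(.08,.92,40):
            p=a+(b-a)*s
            if k==0 and 345<p[0]<405: continue
            o=np.arange(-5,5.01,.25); q=p+o[:,None]*n
            v=cv2.remap(g,q[:,0].astype(np.float32)[None],q[:,1].astype(np.float32)[None],1)[0]
            d=np.abs(np.gradient(v)); 
            pts.append((k,*(q[d.argmax()])))
    pts=np.array(pts)
    W=np.array([onz('top',p[1:],.16) for p in pts])[:,:2]
    # sides: 0 front x=0 ;1: right end ;2 back x=.24;3 left end
    def res(v):
        c,s=np.cos(v[2]),np.sin(v[2]); L=(W-v[:2])@np.array([[c,-s],[s,c]])
        k=pts[:,0]; return np.where(k==0,L[:,0],np.where(k==2,L[:,0]-.24,np.where(k==1,L[:,1]+.33,L[:,1]-.33)))
    f0=onz('top',C[0],.16);f1=onz('top',C[1],.16); y=f0-f1; yaw=np.arctan2(-y[0],y[1])
    r=least_squares(res,[*(f0+f1)[:2]/2,yaw],loss='soft_l1',f_scale=.001)
    return r.x,[np.median(res(r.x)[pts[:,0]==k]) for k in range(4)]
if __name__=='__main__':
    v,m=shelf(); print('shelf',v,np.degrees(v[2]),'side med mm',np.round(np.array(m)*1e3,1))
    np.save('shelf.npy',v)
    a=cv2.imread('pics/top0.png')[155:230,335:435];b=cv2.imread('pics/scene0.png')[185:260,250:350]
    cv2.imwrite('pics/c1.png',np.vstack([cv2.resize(a,(400*2-400,300),interpolation=cv2.INTER_CUBIC),cv2.resize(b,(400,300),interpolation=cv2.INTER_CUBIC)]))
E
python3 fit.py
```

```text
shelf [ 0.56238592 -0.06164276 -0.20444901] -11.714065571369277 side med mm [ 0.1  0.3 -0.1 -0.3]
```

View pics/c1.png

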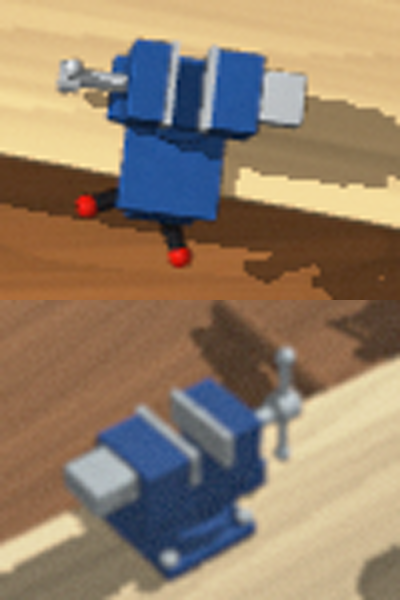

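```bash
cat > v.py <<'E'
from h import *
v=np.load('shelf.npy'); c,s=np.cos(v[2]),np.sin(v[2]); RS=np.array([[c,-s],[s,c]])
loc=lambda W:(np.asarray(W)[:2]-v[:2])@RS
wld=lambda L:v[:2]+RS@np.asarray(L)
E
python3 - <<'E'
from v import *
f=lambda x,y:(335+(x-1.5)/4,155+(y-1.5)/4)
a,b=[onz('top',f(*p),.17) for p in((119,210),(215,220))]
la,lb=loc(a),loc(b); d=la-lb; yaw=np.arctan2(-d[0],d[1]); 
print('plate front corners',la*1e3,lb*1e3,'yaw rel',np.degrees(yaw),'w',np.linalg.norm(d))
m=(la+lb)/2; ax=m+.024*np.array([np.cos(yaw),np.sin(yaw)]); print('axis',ax*1e3)
for p in((86,206),(179,257)):
    e=loc(onz('top',f(*p),.105)); dd=e-ax; print('arm',e*1e3,np.linalg.norm(dd)*1e3,np.degrees(np.arctan2(dd[1],dd[0])))
print('world axis',wld(ax),'push',wld(m))
m1=cams
E
```

```text
plate front corners [-21.7286745   47.93033276] [-17.06566579  -9.21572874] yaw rel 4.664890407289443 w 0.05733599214428018
axis [ 4.52332769 21.30916863]
arm [-16.31364298  63.12905235] 46.72346328577747 116.48501539260694
arm [-37.09504462   0.27089548] 46.63365577353178 -153.18319852252205
world axis [ 0.5711414  -0.04169575] push [ 0.54732281 -0.03875045]
```

```bash
python3 - <<'E'
from v import *
for p in((391,268),(398,321),(438,248),(423,283),(390,293)):
    for z in(.05,.15): print(p,z,onz('top',p,z)[:2], loc(onz('top',p,z)))
m=models.masks_of('top','vise')
for r in m: print(r['rect'],r['conf'])
# knob of decoy height by two views
print(tri((206,197),(391,268)),tri((229,225),(398,321)),tri((206,197),(398,321)),tri((229,225),(391,268)))
for L in((-.05,.022),(-.07,.022)): print(L,wld(L))
E
```

```text
(391, 268) 0.05 [ 0.40171626 -0.08716611] [-0.15214145 -0.05761217]
(391, 268) 0.15 [ 0.40564504 -0.07163591] [-0.15144755 -0.04160777]
(398, 321) 0.05 [ 0.26723127 -0.10028939] [-0.28116113 -0.0977663 ]
(398, 321) 0.15 [ 0.28159926 -0.08374052] [-0.27045227 -0.078645  ]
(438, 248) 0.05 [ 0.45069714 -0.21145668] [-0.07894627 -0.16936966]
(438, 248) 0.15 [ 0.45082385 -0.18627861] [-0.08393404 -0.14469025]
(423, 283) 0.05 [ 0.36173358 -0.16849151] [-0.1747801 -0.1453614]
(423, 283) 0.15 [ 0.36876596 -0.14664855] [-0.17232892 -0.12254559]
(390, 293) 0.05 [ 0.33813045 -0.08230873] [-0.21538914 -0.06576564]
(390, 293) 0.15 [ 0.34699498 -0.06715558] [-0.20978574 -0.04912834]
[185.8, 221.1, 76.0, 81.5] 0.94
[424.4, 282.6, 81.3, 75.6] 0.69
[380.6, 192.4, 63.4, 54.2] 0.56
(array([ 0.39212597, -0.08798557,  0.18885042]), np.float64(0.053338303469647734)) (array([ 0.29735408, -0.06707818,  0.03310757]), np.float64(0.0948272293074848)) (array([ 0.28680908, -0.07643309,  0.12734811]), np.float64(0.027205258578829758)) (array([ 0.40396972, -0.07903397,  0.09996508]), np.float64(0.0009346957876927878))
(-0.05, 0.022) [ 0.51789388 -0.02994957]
(-0.07, 0.022) [ 0.49831042 -0.02588901]
```

The crop confirms a small vise on the shelf edge, with red knob ends at top (356,206) and (379,219). I'll move high and then in front of it with the jaws shut.

carry_out(
  deltas=[
    [[0,0,0,3.5,0,0,0],[0,0,0,3.5,0,0,0],[0,1.7,3,0,0,0,-0.033],[0,1.7,3,0,0,0,-0.033],[0,1.7,3,0,0,0,-0.033],[0,1.7,3,0,0,0,-0.033],[0,1.7,3,0,0,0,-0.033],[0,1.7,3,0,0,0,-0.033],[0,1.7,3,0,0,0,-0.033],[0,1.7,3,0,0,0,-0.033],[0,1.7,3,0,0,0,-0.033],[0,1.7,3,0,0,0,-0.033],[0,1.7,3,0,0,0,-0.033],[0,1.7,3,0,0,0,-0.033],[0,1.7,3,0,0,0,-0.033],[0,1.7,3,0,0,0,-0.033],[0,1.7,3,0,0,0,-0.033],[0,1.7,3,0,0,0,-0.033],[0,0,0,0,0,0,0],[0,0,0,0,0,0,0]],
  ],
)

```text
time_s: 2.65
eef_pos: [0.4723, -0.0585, 0.3012]
ee_rot: [180.0, 0.0, -9.7]
wrist_force: [0.1, 0.3, 0.6]
opening: 0.0002
```

carry_out(
  deltas=[
    [[0,1.3,1.5,0,0,0,-0.035],[0,1.26,1.56,0,0,0,0],[0,0,0,-4,0,0,0],[0,0,0,-4,0,0,0],[0,0,0,-4,0,0,0],[0,0,0,-3,0,0,0],[0,0,0,-2.1,0,0,0],[0,0,0,0,0,0,0],[0,0,0,0,0,0,0]],
  ],
)

```text
time_s: 3.55
eef_pos: [0.4977, -0.0294, 0.1306]
ee_rot: [180.0, 0.0, -11.9]
wrist_force: [0.2, -1.1, 0.4]
opening: -0.0002
```

```bash
python3 - <<'E'
from v import *
s=read_state(); print(s['eef_pos'],loc(s['eef_pos']),s['wrist_force'])
a=cams.grab_frame('top')[140:240,310:430,::-1];b=cams.grab_frame('scene')[165:265,230:350,::-1]
cv2.imwrite('pics/c2.png',np.vstack([cv2.resize(x,(360*1,300),interpolation=cv2.INTER_CUBIC) for x in(a,b)]))
E
```

```text
[ 0.49770751 -0.02939143  0.13058558] [-0.06987927  0.01844812] [ 0.15147063 -1.13296682  0.38912402]
```

View pics/c2.png

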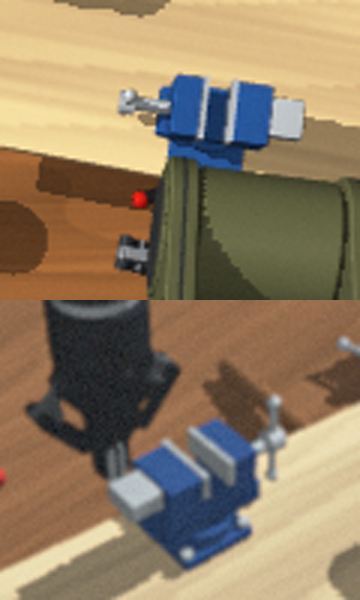

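carry_out(
  deltas=[
    [[0,0.52,0.05,0,0,0,0],[0,0.49,-0.1,0,0,0,0],[0,0.49,-0.1,0,0,0,0],[0,0.49,-0.1,0,0,0,0],[0,0.49,-0.1,0,0,0,0],[0,0.49,-0.1,0,0,0,0],[0,0.2,-0.04,0,0,0,0],[0,0.2,-0.04,0,0,0,0],[0,0.2,-0.04,0,0,0,0],[0,0.2,-0.04,0,0,0,0],[0,0,0,0,0,0,0]],
  ],
)

```text
time_s: 4.75
eef_pos: [0.5357, -0.0345, 0.1302]
ee_rot: [-180.0, 0.0, -11.9]
wrist_force: [0.5, -0.1, 0.2]
opening: -0.0007
```

carry_out(
  deltas=[
    [[0,0.2,-0.04,0,0,0,0],[0,0.2,-0.04,0,0,0,0],[0,0.2,-0.04,0,0,0,0],[0,0.2,-0.04,0,0,0,0],[0,0.2,-0.04,0,0,0,0]],
  ],
)

```text
time_s: 5.25
eef_pos: [0.5454, -0.0364, 0.13]
ee_rot: [180.0, 0.0, -11.9]
wrist_force: [-3.7, 2.0, -1.4]
opening: 0.0001
```

carry_out(
  deltas=[
    [[0,0.1,-0.02,0,0,0,0],[0,0.1,-0.02,0,0,0,0],[0,0,0,0,0,0,0]],
  ],
)

```text
time_s: 5.55
eef_pos: [0.547, -0.0368, 0.1301]
ee_rot: [180.0, 0.1, -11.9]
wrist_force: [-5.4, 0.7, 0.7]
opening: 0.0001
```

carry_out(
  deltas=[
    [[0,0.1,-0.02,0,0,0,0],[0,0.1,-0.02,0,0,0,0],[0,0,0,0,0,0,0]],
  ],
)

```text
time_s: 5.85
eef_pos: [0.547, -0.0368, 0.1299]
ee_rot: [180.0, 0.3, -11.9]
wrist_force: [-8.1, 1.9, 2.2]
opening: 0.0004
```

```bash
python3 - <<'E'
from v import *
s=read_state(); print(loc(s['eef_pos']),s['wrist_force'],s['wrist_torque'])
E
```

```text
[-0.02006876  0.02116727] [-8.13187232  1.8521031   2.18212249] [0.21126378 1.06719848 0.05009381]
```

carry_out(
  deltas=[
    [[0,0.15,-0.03,0,0,0,0],[0,0.15,-0.03,0,0,0,0],[0,0.1,-0.02,0,0,0,0],[0,0,0,0,0,0,0],[0,0,0,0,0,0,0]],
  ],
)

```text
time_s: 6.35
eef_pos: [0.5469, -0.0369, 0.1289]
ee_rot: [180.0, 0.7, -11.9]
wrist_force: [-15.0, 3.3, 4.6]
opening: 0.0001
```

```bash
python3 - <<'E'
from v import *
s=read_state(); print(s['eef_pos'],s['ee_rot'],loc(s['eef_pos']),s['wrist_force'],s['wrist_torque'])
a=cams.grab_frame('top')[155:230,320:420,::-1];b=cams.grab_frame('scene')[185:260,250:350,::-1]
cv2.imwrite('pics/c3.png',np.vstack([cv2.resize(x,(400,300),interpolation=cv2.INTER_CUBIC) for x in(a,b)]))
E
```

```text
[ 0.54691486 -0.03693472  0.1289436 ] [179.96425167   0.73247567 -11.86211936] [-0.02016527  0.02105239] [-14.97990579   3.32836077   4.60556617] [ 0.41015468  1.93414455 -0.00780718]
```

View pics/c3.png

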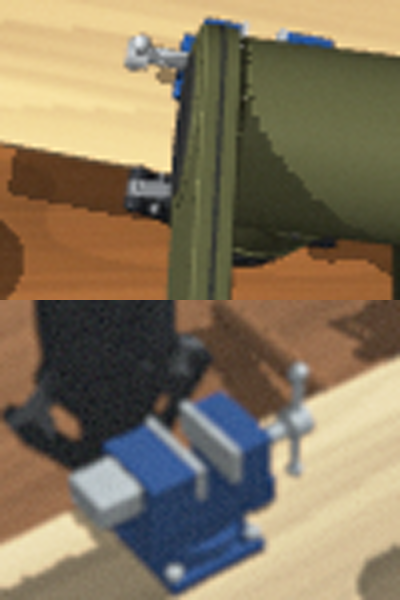

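carry_out(
  deltas=[
    [[0,-0.5,0.1,0,0,0,0],[0,-1.5,0.3,0,0,0,0],[0,-2.9,0.6,0,0,0,0],[0,0,0,4,0,0,0],[0,0,0,4,0,0,0],[0,0,0,4,0,0,0],[0,-1,-4,2,0,0,0],[0,-1,-4,0,0,0,0],[0,-1,-4,0,0,0,0],[0,-1,-4,0,0,0,0],[0,-1,-4,0,0,0,0],[0,-1,-4,0,0,0,0],[0,-1,-4,0,0,0,0],[0,0,0,0,0,0,0]],
  ],
)

```text
time_s: 7.85
eef_pos: [0.4352, -0.3148, 0.2713]
ee_rot: [179.7, -0.3, -12.2]
wrist_force: [-0.8, 0.2, -0.3]
opening: 0.0002
```

```bash
python3 - <<'E'
from v import *
s=read_state(); print(s['eef_pos'],s['ee_rot'])
im=cams.grab_frame('top');cv2.imwrite('pics/top1.png',im[:,:,::-1])
cv2.imwrite('pics/c4.png',cv2.resize(im[155:230,335:435,::-1],(800,600),interpolation=cv2.INTER_CUBIC))
hsv=cv2.cvtColor(im,cv2.COLOR_RGB2HSV)
red=((hsv[...,0]<8)|(hsv[...,0]>172))&(hsv[...,1]>190)&(hsv[...,2]>110); red[:150]=0;red[235:]=0;red[:,:335]=0;red[:,435:]=0
n,_,st,ce=cv2.connectedComponentsWithStats(red.astype(np.uint8))
for k in range(1,n):
    if st[k,4]>4: print(st[k],ce[k],loc(onz('top',ce[k],.105))*1e3)
E
```

```text
[ 0.43520424 -0.31477126  0.27131254] [179.66983766  -0.28747249 -12.17531803]
[354 199   5   5  17] [356.47058824 201.41176471] [-4.45991967 64.35936149]
[377 213   6   5  23] [379.39130435 214.7826087 ] [-26.9776298    1.97867086]
```

View pics/c4.png

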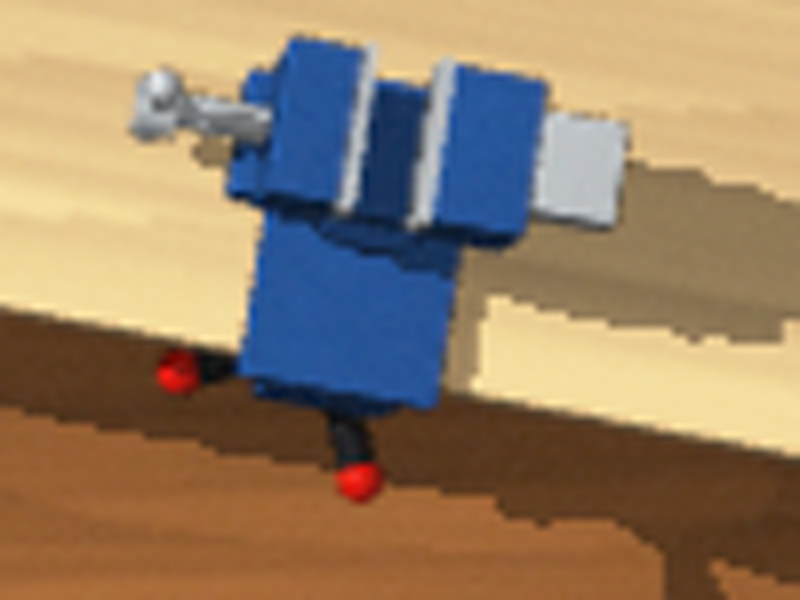

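```bash
cat > pl.py <<'E'
from v import *
def line(im,p,q,ch,sgn=0,w=3):
    g=cv2.GaussianBlur(im.astype(np.float32),(0,0),.7)[...,ch]
    p,q=np.array(p,float),np.array(q,float); t=(q-p)/np.linalg.norm(q-p); n=np.array([-t[1],t[0]]); P=[]
    for s in np.linspace(.12,.88,30):
        o=np.arange(-w,w+.01,.1); k=p+(q-p)*s+o[:,None]*n
        v=cv2.remap(g,k[:,0].astype(np.float32)[None],k[:,1].astype(np.float32)[None],1)[0]; d=np.gradient(v)
        wgt=np.clip(np.abs(d)-.5*np.abs(d).max(),0,None); P.append(k[np.abs(d).argmax()])
    P=np.array([loc(onz('top',x,.17)) for x in P])
    vx,vy,x0,y0=cv2.fitLine(P.astype(np.float32),cv2.DIST_HUBER,0,1e-5,1e-5).ravel()
    a=np.degrees(np.arctan2(vy,vx))%180
    return a,np.array([x0,y0])*1e3, np.std((P-[x0,y0])@[-vy,vx])*1e3
E
python3 - <<'E'
from pl import *
a=cv2.imread('pics/top0.png');b=cv2.imread('pics/top1.png')
f=lambda x,y:(335+(x-1.5)/4,155+(y-1.5)/4)
g=lambda x,y:(335+(x-3.5)/8,155+(y-3.5)/8)
for nm,im,F,seg in(('0',a,f,[((119,209),(215,220)),((129,132),(119,205)),((225,150),(216,215))]),('1',b,g,[((242,376),(440,407)),((265,215),(242,370)),((458,270),(440,400))])):
    for s in seg:
        for ch in(0,2): print(nm,s,ch,*line(im,F(*s[0]),F(*s[1]),ch))
E
```

```text
0 ((119, 209), (215, 220)) 0 92.62412 [-18.348833  19.453218] 0.6215261788076385
0 ((119, 209), (215, 220)) 2 98.51458 [-23.16917   23.086056] 1.7322404791913877
0 ((129, 132), (119, 205)) 0 4.821273 [ 2.600021 50.63997 ] 0.7541239946877267
0 ((129, 132), (119, 205)) 2 0.5392353 [ 6.1410913 51.87405  ] 1.3029105048206897
0 ((225, 150), (216, 215)) 0 5.200774 [ 8.575424  -7.9300823] 0.7099639460545165
0 ((225, 150), (216, 215)) 2 3.4706151 [ 2.6405025 -9.025721 ] 0.6111637296503992
1 ((242, 376), (440, 407)) 0 90.89562 [-7.4267974 19.4488   ] 0.5028285825278849
1 ((242, 376), (440, 407)) 2 95.06208 [-12.035106  17.184341] 2.2852851245212045
1 ((265, 215), (242, 370)) 0 1.0271522 [12.7307415 50.25612  ] 0.9469464570085353
1 ((265, 215), (242, 370)) 2 0.72612244 [16.906733 50.921124] 0.6641784382677605
1 ((458, 270), (440, 400)) 0 0.21190861 [17.677351 -8.39062 ] 0.6030288850358777
1 ((458, 270), (440, 400)) 2 1.52249 [15.85898 -9.40205] 0.6090681767100498
```

The top view shows the plate front 7.4 mm proud of the edge (8 mm is home) and about 0.7° askew, with red ends at (356,201) and (379,215). I'll give one more gentle push on the +y half to make sure it is square.

carry_out(
  deltas=[
    [[0,0.9,4,0,0,0,0],[0,0.9,4,0,0,0,0],[0,0.9,4,0,0,0,0],[0,0.9,4,0,0,0,0],[0,0.9,4,0,0,0,0],[0,0.9,4,0,0,0,0],[0,0.9,4,0,0,0,0],[0,1.2,1.7,-2.1,0,0,0],[0,0,0,-4,0,0,0],[0,0,0,-4,0,0,0],[0,0,0,-4,0,0,0],[0,0,0,0,0,0,0],[0,0.98,-0.2,0,0,0,0],[0,0.98,-0.2,0,0,0,0],[0,0.98,-0.2,0,0,0,0],[0,0.49,-0.1,0,0,0,0],[0,0,0,0,0,0,0]],
  ],
)

```text
time_s: 9.6
eef_pos: [0.546, -0.0186, 0.1304]
ee_rot: [-180.0, -0.2, -11.9]
wrist_force: [-0.1, 0.7, -0.2]
opening: 0.0001
```

carry_out(
  deltas=[
    [[0,0.15,-0.03,0,0,0,0],[0,0.15,-0.03,0,0,0,0],[0,0.15,-0.03,0,0,0,0],[0,0.15,-0.03,0,0,0,0],[0,0,0,0,0,0,0]],
  ],
)

```text
time_s: 10.1
eef_pos: [0.55, -0.0193, 0.1293]
ee_rot: [-180.0, -0.0, -11.9]
wrist_force: [0.9, -0.4, -0.6]
opening: 0.0002
```

```bash
python3 - <<'E'
from v import *
s=read_state(); print(loc(s['eef_pos']),s['wrist_force'],s['wrist_torque'],s['ee_rot'])
E
```

```text
[-0.02069907  0.03890776] [ 0.92010508 -0.41218613 -0.61289849] [ 0.0109638  -0.0170463  -0.00365795] [-1.79999022e+02 -7.90908494e-03 -1.18726615e+01]
```

carry_out(
  deltas=[
    [[0,-0.25,-0.67,0,0,0,0],[0,0.15,-0.03,0,0,0,0],[0,0.15,-0.03,0,0,0,0],[0,0.15,-0.03,0,0,0,0],[0,0.15,-0.03,0,0,0,0],[0,0,0,0,0,0,0]],
  ],
)

```text
time_s: 10.7
eef_pos: [0.5492, -0.0265, 0.1284]
ee_rot: [180.0, 0.5, -11.9]
wrist_force: [-7.7, 0.8, 3.2]
opening: -0.0002
```

```bash
python3 - <<'E'
from v import *
s=read_state(); print(loc(s['eef_pos']),s['wrist_force'],s['wrist_torque'],s['ee_rot'])
E
```

```text
[-0.02001476  0.03177992] [-7.67291849  0.78502269  3.19608524] [ 1.99889635e-01  1.05757877e+00 -1.37335061e-04] [179.97839064   0.47859517 -11.87095758]
```

carry_out(
  deltas=[
    [[0,-0.5,0.1,0,0,0,0],[0,-1.5,0.3,0,0,0,0],[0,-2,0.4,0,0,0,0],[0,0,0,0,-0.0177,-0.0855,0],[0,0,0,-1,-0.0177,-0.0855,0],[0,0,0,-1.9,0,0,0],[0,0,0,0,0,0,0],[0,0,0,0,0,0,0]],
  ],
)

```text
time_s: 11.5
eef_pos: [0.5142, -0.0193, 0.1007]
ee_rot: [-180.0, -10.1, -11.9]
wrist_force: [0.9, -0.4, -0.1]
opening: 0.0002
```

```bash
cat > q.py <<'E'
from v import *
s=read_state(); R=R_(s['ee_rot']); p=s['eef_pos']; ref=p-.145*R[:,2]; A=wld((.016,.021))
F=s['wrist_force']; r=ref[:2]-A; print(s['time_s'],'loc-axis mm',np.round((loc(p)-[.016,.021])*1e3,1),'z',p[2].round(4),'rot',s['ee_rot'].round(1),'F',F.round(1),'Floc',(F[:2]@RS).round(1),'M',s['wrist_torque'].round(3),'tau on knob',-round(s['wrist_torque'][2]+r[0]*F[1]-r[1]*F[0],3))
E
python3 q.py
```

```text
11.5 loc-axis mm [-71.7  10.7] z 0.1007 rot [-180.   -10.1  -11.9] F [ 0.9 -0.4 -0.1] Floc [ 1.  -0.2] M [ 0.026  0.092 -0.038] tau on knob 0.03
```

carry_out(
  deltas=[
    [[0,0.98,-0.2,0,0,0,0],[0,0.98,-0.2,0,0,0,0],[0,0.98,-0.2,0,0,0,0],[0,0,0,0,0,0,0]],
  ],
)

```text
time_s: 11.9
eef_pos: [0.5462, -0.0258, 0.1011]
ee_rot: [-179.9, -10.2, -11.9]
wrist_force: [0.9, -0.2, 0.5]
opening: -0.0003
```

carry_out(
  deltas=[
    [[0,-0.04,-0.2,0,0,0,0],[0,-0.04,-0.2,0,0,0,0],[0,-0.04,-0.2,0,0,0,0],[0,-0.04,-0.2,0,0,0,0],[0,-0.04,-0.2,0,0,0,0],[0,-0.04,-0.2,0,0,0,0]],
  ],
)

```text
time_s: 12.5
eef_pos: [0.5402, -0.0373, 0.1004]
ee_rot: [-180.0, -10.0, -11.9]
wrist_force: [1.0, -0.1, -0.1]
opening: 0.0001
```

```bash
python3 q.py
```

```text
12.5 loc-axis mm [-42.6  -1.7] z 0.1004 rot [-180.   -10.   -11.9] F [ 1.  -0.1 -0.1] Floc [1.  0.1] M [0.111 0.052 0.009] tau on knob -0.004
```

carry_out(
  deltas=[
    [[0,-0.04,-0.2,0,0,0,0],[0,-0.04,-0.2,0,0,0,0],[0,-0.04,-0.2,0,0,0,0],[0,-0.04,-0.2,0,0,0,0]],
  ],
)

```text
time_s: 12.9
eef_pos: [0.5388, -0.0453, 0.1003]
ee_rot: [-180.0, -10.0, -11.9]
wrist_force: [-0.1, -0.0, 0.0]
opening: -0.0002
```

```bash
python3 - <<'E'
import runpy; runpy.run_path('q.py')
from h import *
im=cams.grab_frame('top'); cv2.imwrite('pics/c5.png',cv2.resize(im[155:230,335:435,::-1],(800,600),interpolation=cv2.INTER_CUBIC))
hsv=cv2.cvtColor(im,cv2.COLOR_RGB2HSV); red=((hsv[...,0]<8)|(hsv[...,0]>172))&(hsv[...,1]>190)&(hsv[...,2]>90); red[:150]=0;red[250:]=0;red[:,:320]=0;red[:,435:]=0
from v import *
n,_,st,ce=cv2.connectedComponentsWithStats(red.astype(np.uint8))
for k in range(1,n):
    if st[k,4]>2:
        e=loc(onz('top',ce[k],.105))-[.016,.021]; print(st[k],e*1e3,np.degrees(np.arctan2(e[1],e[0])))
E
```

```text
12.9 loc-axis mm [-42.4  -9.8] z 0.1003 rot [-180.   -10.   -11.9] F [-0.1 -0.   0. ] Floc [-0.1 -0. ] M [ 0.067  0.06  -0.036] tau on knob 0.034
[355 202   6   6  25] [-26.90055064  39.02457388] 124.57940327646844
```

```bash
cat > k.py <<'E'
import runpy; runpy.run_path('q.py')
from v import *
im=cams.grab_frame('top')
hsv=cv2.cvtColor(im,cv2.COLOR_RGB2HSV); red=((hsv[...,0]<8)|(hsv[...,0]>172))&(hsv[...,1]>190)&(hsv[...,2]>90); red[:150]=0;red[250:]=0;red[:,:320]=0;red[:,435:]=0
n,_,st,ce=cv2.connectedComponentsWithStats(red.astype(np.uint8))
for k in range(1,n):
    if st[k,4]>2:
        e=loc(onz('top',ce[k],.105))-[.016,.021]; print(st[k,4],(e*1e3).round(1),np.degrees(np.arctan2(e[1],e[0]))%360)
E
```

carry_out(
  deltas=[
    [[0,-0.04,-0.2,0,0,0,0],[0,-0.04,-0.2,0,0,0,0],[0,-0.04,-0.2,0,0,0,0],[0,-0.04,-0.2,0,0,0,0]],
  ],
)

```text
time_s: 13.35
eef_pos: [0.5371, -0.0533, 0.1003]
ee_rot: [-180.0, -10.0, -11.9]
wrist_force: [-0.2, 0.3, -0.0]
opening: 0.0002
```

```bash
python3 k.py
```

```text
13.35 loc-axis mm [-42.5 -18. ] z 0.1003 rot [-180.   -10.   -11.9] F [-0.2  0.3 -0. ] Floc [-0.3  0.3] M [0.086 0.075 0.036] tau on knob -0.012
24 [-31.4  34.5] 132.29958378717893
```

carry_out(
  deltas=[
    [[0,-0.04,-0.2,0,0,0,0],[0,-0.04,-0.2,0,0,0,0],[0,-0.04,-0.2,0,0,0,0],[0,-0.04,-0.2,0,0,0,0]],
  ],
)

```text
time_s: 13.8
eef_pos: [0.5355, -0.0614, 0.1003]
ee_rot: [-180.0, -10.0, -11.9]
wrist_force: [0.4, 0.3, -0.1]
opening: -0.0001
```

```bash
python3 k.py
```

```text
13.8 loc-axis mm [-42.4 -26.2] z 0.1003 rot [-180.   -10.   -11.9] F [ 0.4  0.3 -0.1] Floc [0.3 0.4] M [ 0.107  0.051 -0.02 ] tau on knob 0.039
19 [-35.2  31.1] 138.54390000781237
```

carry_out(
  deltas=[
    [[0,-0.04,-0.2,0,0,0,0],[0,-0.04,-0.2,0,0,0,0],[0,-0.04,-0.2,0,0,0,0],[0,-0.04,-0.2,0,0,0,0]],
  ],
)

```text
time_s: 14.25
eef_pos: [0.5339, -0.0694, 0.1003]
ee_rot: [-180.0, -10.0, -11.9]
wrist_force: [-0.4, -0.5, 1.1]
opening: -0.0003
```

```bash
python3 k.py
```

```text
14.25 loc-axis mm [-42.3 -34.4] z 0.1003 rot [-180.   -10.   -11.9] F [-0.4 -0.5  1.1] Floc [-0.3 -0.6] M [ 0.057  0.089 -0.007] tau on knob -0.022
23 [-38.3  27.2] 144.6339750840058
```

carry_out(
  deltas=[
    [[0,-1,0.3,0,0,0,0],[0,-2.2,0.4,0,0,0,0],[0,0.44,2.1,0,0,0,0],[0,0.44,2.1,0,0,0,0],[0,0.44,2.1,0,0,0,0],[0,0.43,2.1,0,0,0,0],[0,1.6,-0.33,0,0,0,0],[0,1.6,-0.33,0,0,0,0],[0,0,0,0,0,0,0]],
  ],
)

```text
time_s: 15.2
eef_pos: [0.5535, 0.0153, 0.1008]
ee_rot: [-179.9, -10.2, -11.9]
wrist_force: [0.4, -0.1, -0.4]
opening: 0.0002
```

```bash
python3 q.py
```

```text
15.2 loc-axis mm [-40.3  52.6] z 0.1008 rot [-179.9  -10.2  -11.9] F [ 0.4 -0.1 -0.4] Floc [0.4 0. ] M [0.068 0.095 0.052] tau on knob -0.027
```

carry_out(
  deltas=[
    [[0,-0.06,-0.29,0,0,0,0],[0,-0.06,-0.29,0,0,0,0],[0,-0.06,-0.29,0,0,0,0],[0,-0.06,-0.29,0,0,0,0],[0,-0.06,-0.29,0,0,0,0],[0,-0.04,-0.2,0,0,0,0]],
  ],
)

```text
time_s: 15.8
eef_pos: [0.5477, -0.0016, 0.1003]
ee_rot: [-180.0, -10.0, -11.9]
wrist_force: [-0.8, 0.7, 0.8]
opening: 0.0001
```

```bash
python3 k.py
```

```text
15.8 loc-axis mm [-42.5  34.8] z 0.1003 rot [-180.   -10.   -11.9] F [-0.8  0.7  0.8] Floc [-1.   0.5] M [ 0.195  0.169 -0.009] tau on knob 0.01
11 [-16.1 -44. ] 249.94250631130808
```

carry_out(
  deltas=[
    [[0,-0.04,-0.2,0,0,0,0],[0,-0.04,-0.2,0,0,0,0],[0,-0.04,-0.2,0,0,0,0],[0,-0.04,-0.2,0,0,0,0]],
  ],
)

```text
time_s: 16.25
eef_pos: [0.5465, -0.0095, 0.1003]
ee_rot: [-180.0, -10.0, -11.9]
wrist_force: [0.0, 0.7, 0.6]
opening: -0.0001
```

```bash
python3 k.py
```

```text
16.25 loc-axis mm [-42.1  26.8] z 0.1003 rot [-180.   -10.   -11.9] F [0.  0.7 0.6] Floc [-0.1  0.7] M [0.093 0.124 0.042] tau on knob 0.003
6 [-14.1 -46.2] 253.00006100794283
```

carry_out(
  deltas=[
    [[0,-0.04,-0.2,0,0,0,0],[0,-0.04,-0.2,0,0,0,0],[0,-0.04,-0.2,0,0,0,0]],
  ],
)

```text
time_s: 16.6
eef_pos: [0.5453, -0.0155, 0.1003]
ee_rot: [-180.0, -10.0, -11.9]
wrist_force: [-0.0, 0.3, -0.0]
opening: 0.0005
```

carry_out(
  deltas=[
    [[0,-0.04,-0.2,0,0,0,0],[0,-0.04,-0.2,0,0,0,0],[0,-0.04,-0.2,0,0,0,0]],
  ],
)

```text
time_s: 16.9
eef_pos: [0.5441, -0.0215, 0.1003]
ee_rot: [-180.0, -10.0, -11.9]
wrist_force: [-0.9, 0.5, 0.9]
opening: -0.0002
```

```bash
python3 q.py
```

```text
16.9 loc-axis mm [-42.1  14.6] z 0.1003 rot [-180.   -10.   -11.9] F [-0.9  0.5  0.9] Floc [-1.   0.3] M [ 0.075  0.168 -0.009] tau on knob 0.013
```

carry_out(
  deltas=[
    [[0,-0.04,-0.2,0,0,0,0],[0,-0.04,-0.2,0,0,0,0],[0,-0.04,-0.2,0,0,0,0]],
  ],
)

```text
time_s: 17.2
eef_pos: [0.5429, -0.0275, 0.1004]
ee_rot: [-180.0, -10.0, -11.9]
wrist_force: [-0.8, 0.3, 1.8]
opening: -0.0001
```

carry_out(
  deltas=[
    [[0,-0.04,-0.2,0,0,0,0],[0,-0.04,-0.2,0,0,0,0],[0,-0.04,-0.2,0,0,0,0]],
  ],
)

```text
time_s: 17.5
eef_pos: [0.5421, -0.0335, 0.1005]
ee_rot: [-180.0, -10.1, -11.9]
wrist_force: [0.6, 0.4, 0.8]
opening: 0.0002
```

```bash
python3 k.py
```

```text
17.5 loc-axis mm [-41.6   2.5] z 0.1005 rot [-180.   -10.1  -11.9] F [0.6 0.4 0.8] Floc [0.5 0.5] M [ 0.223 -0.048  0.074] tau on knob -0.04
18 [-17.5  44.1] 111.69785983367404
```

carry_out(
  deltas=[
    [[0,-0.04,-0.2,0,0,0,0],[0,-0.04,-0.2,0,0,0,0],[0,-0.04,-0.2,0,0,0,0],[0,-0.04,-0.2,0,0,0,0]],
  ],
)

```text
time_s: 17.95
eef_pos: [0.5401, -0.0412, 0.1003]
ee_rot: [-180.0, -10.0, -11.9]
wrist_force: [1.4, 2.6, 1.6]
opening: 0.0004
```

carry_out(
  deltas=[
    [[0,-0.04,-0.2,0,0,0,0],[0,-0.04,-0.2,0,0,0,0],[0,-0.04,-0.2,0,0,0,0],[0,-0.04,-0.2,0,0,0,0]],
  ],
)

```text
time_s: 18.35
eef_pos: [0.5382, -0.0493, 0.1002]
ee_rot: [-180.0, -10.0, -11.9]
wrist_force: [0.3, 3.8, 1.0]
opening: 0.0
```

```bash
python3 k.py
```

```text
18.35 loc-axis mm [-42.2 -13.8] z 0.1002 rot [-180.   -10.   -11.9] F [0.3 3.8 1. ] Floc [-0.5  3.8] M [ 0.556 -0.014  0.135] tau on knob 0.128
24 [-29.   37.1] 128.043179947485
```

carry_out(
  deltas=[
    [[0,-0.04,-0.2,0,0,0,0],[0,-0.04,-0.2,0,0,0,0],[0,-0.04,-0.2,0,0,0,0]],
  ],
)

```text
time_s: 18.7
eef_pos: [0.537, -0.0553, 0.1002]
ee_rot: [-180.0, -10.0, -11.9]
wrist_force: [0.3, 4.7, 0.0]
opening: 0.0002
```

```bash
python3 k.py
```

```text
18.7 loc-axis mm [-42.2 -19.9] z 0.1002 rot [-180.   -10.   -11.9] F [0.3 4.7 0. ] Floc [-0.7  4.7] M [0.747 0.055 0.176] tau on knob 0.151
22 [-31.8  34.1] 132.98163217075714
```

carry_out(
  deltas=[
    [[0,-0.04,-0.2,0,0,0,0],[0,-0.04,-0.2,0,0,0,0]],
  ],
)

```text
time_s: 18.95
eef_pos: [0.5359, -0.0592, 0.1]
ee_rot: [-180.0, -9.9, -11.9]
wrist_force: [0.8, 5.1, -1.5]
opening: 0.0003
```

```bash
python3 k.py
```

```text
18.95 loc-axis mm [-42.4 -24. ] z 0.1 rot [-180.    -9.9  -11.9] F [ 0.8  5.1 -1.5] Floc [-0.2  5.2] M [0.772 0.116 0.178] tau on knob 0.175
20 [-33.4  32.6] 135.72386519400035
```

carry_out(
  deltas=[
    [[0,-0.04,-0.2,0,0,0,0],[0,-0.04,-0.2,0,0,0,0]],
  ],
)

```text
time_s: 19.2
eef_pos: [0.535, -0.0632, 0.0999]
ee_rot: [-180.0, -9.9, -11.9]
wrist_force: [-0.6, 4.4, -1.8]
opening: 0.0
```

```bash
python3 k.py
```

```text
19.2 loc-axis mm [-42.5 -28.1] z 0.0999 rot [-180.    -9.9  -11.9] F [-0.6  4.4 -1.8] Floc [-1.5  4.2] M [0.801 0.272 0.131] tau on knob 0.197
21 [-35.7  30.9] 139.1425062311204
```

carry_out(
  deltas=[
    [[0,-0.9,0.6,0,0,0,0],[0,-2.2,0.4,0,0,0,0],[0,0.41,2,0,0,0,0],[0,0.41,2,0,0,0,0],[0,0.41,2,0,0,0,0],[0,0.41,2,0,0,0,0],[0,1.5,-0.31,0,0,0,0],[0,1.6,-0.33,0,0,0,0],[0,0,0,0,0,0,0],[0,0,0,0,0,0,0]],
  ],
)

```text
time_s: 20.25
eef_pos: [0.5522, 0.0195, 0.1003]
ee_rot: [180.0, -10.0, -11.9]
wrist_force: [-0.7, -0.0, 0.2]
opening: -0.0004
```

```bash
python3 k.py
```

```text
20.25 loc-axis mm [-42.4  56.4] z 0.1003 rot [180.  -10.  -11.9] F [-0.7 -0.   0.2] Floc [-0.7 -0.2] M [ 0.054  0.118 -0.036] tau on knob -0.012
```

carry_out(
  deltas=[
    [[0,-0.08,-0.39,0,0,0,0],[0,-0.08,-0.39,0,0,0,0],[0,-0.04,-0.2,0,0,0,0],[0,-0.04,-0.2,0,0,0,0]],
  ],
)

```text
time_s: 20.7
eef_pos: [0.5491, 0.0087, 0.1003]
ee_rot: [-179.9, -10.0, -11.9]
wrist_force: [-1.2, 4.4, 1.4]
opening: -0.0001
```

```bash
python3 k.py
```

```text
20.7 loc-axis mm [-43.3  45.2] z 0.1003 rot [-179.9  -10.   -11.9] F [-1.2  4.4  1.4] Floc [-2.1  4.1] M [0.858 0.263 0.193] tau on knob -0.009
```

carry_out(
  deltas=[
    [[0,-0.04,-0.2,0,0,0,0],[0,-0.04,-0.2,0,0,0,0]],
  ],
)

```text
time_s: 20.95
eef_pos: [0.5475, 0.0065, 0.1001]
ee_rot: [-179.8, -9.8, -12.0]
wrist_force: [-4.2, 12.1, 5.5]
opening: 0.0001
```

```bash
python3 k.py
```

```text
20.95 loc-axis mm [-44.4  42.7] z 0.1001 rot [-179.8   -9.8  -12. ] F [-4.2 12.1  5.5] Floc [-6.6 11. ] M [1.84  0.633 0.283] tau on knob 0.198
```

carry_out(
  deltas=[
    [[0,-0.16,-0.12,0,0,0,0],[0,-0.16,-0.12,0,0,0,0]],
  ],
)

```text
time_s: 21.2
eef_pos: [0.5445, 0.0041, 0.1003]
ee_rot: [-179.8, -9.9, -11.9]
wrist_force: [-1.8, 8.8, 4.1]
opening: -0.0
```

```bash
python3 k.py
```

```text
21.2 loc-axis mm [-46.9  39.8] z 0.1003 rot [-179.8   -9.9  -11.9] F [-1.8  8.8  4.1] Floc [-3.6  8.3] M [1.371 0.352 0.249] tau on knob 0.205
7 [-21.7 -39.8] 241.40007266532672
```

carry_out(
  deltas=[
    [[0,-0.14,-0.14,0,0,0,0],[0,-0.14,-0.14,0,0,0,0]],
  ],
)

```text
time_s: 21.45
eef_pos: [0.5417, 0.0013, 0.1003]
ee_rot: [-179.8, -9.9, -11.9]
wrist_force: [-2.5, 8.8, 3.9]
opening: -0.0001
```

```bash
python3 - <<'E'
import runpy; runpy.run_path('k.py')
from h import *
b=cams.grab_frame('top')[150:240,320:440,::-1]
cv2.imwrite('pics/c6.png',cv2.resize(b,(640,480),interpolation=cv2.INTER_CUBIC))
E
```

```text
21.45 loc-axis mm [-49.   36.4] z 0.1003 rot [-179.8   -9.9  -11.9] F [-2.5  8.8  3.9] Floc [-4.2  8.1] M [1.385 0.391 0.249] tau on knob 0.196
20 [-21.9 -42.5] 242.80773165538523
```

View pics/c6.png

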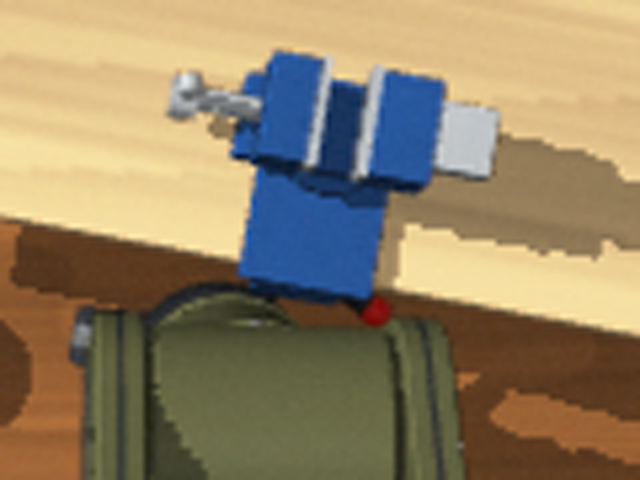

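carry_out(
  deltas=[
    [[0,-0.12,-0.16,0,0,0,0],[0,-0.12,-0.16,0,0,0,0]],
  ],
)

```text
time_s: 21.75
eef_pos: [0.5391, -0.002, 0.1002]
ee_rot: [-179.8, -9.9, -11.9]
wrist_force: [-2.5, 8.9, 5.1]
opening: -0.0
```

```bash
python3 k.py
```

```text
21.75 loc-axis mm [-50.9  32.7] z 0.1002 rot [-179.8   -9.9  -11.9] F [-2.5  8.9  5.1] Floc [-4.3  8.2] M [1.368 0.423 0.25 ] tau on knob 0.23
20 [-18.9 -44.6] 247.01773471522537
```

carry_out(
  deltas=[
    [[0,-0.1,-0.17,0,0,0,0],[0,-0.1,-0.17,0,0,0,0]],
  ],
)

```text
time_s: 22.0
eef_pos: [0.5368, -0.0053, 0.1001]
ee_rot: [-179.8, -9.8, -11.9]
wrist_force: [-4.6, 8.6, 4.4]
opening: 0.0
```

```bash
python3 k.py
```

```text
22.0 loc-axis mm [-52.4  29. ] z 0.1001 rot [-179.8   -9.8  -11.9] F [-4.6  8.6  4.4] Floc [-6.2  7.5] M [1.315 0.551 0.23 ] tau on knob 0.17
14 [-16.4 -46. ] 250.44199624243765
```

carry_out(
  deltas=[
    [[0,0.16,0.78,0,0,0,0],[0,0.98,-0.2,0,0,0,0],[0,0,0,0,0,0,0],[0,0,0,0,0,0,0]],
  ],
)

```text
time_s: 22.45
eef_pos: [0.5508, -0.0019, 0.1003]
ee_rot: [-180.0, -10.0, -11.9]
wrist_force: [0.9, 0.4, 0.4]
opening: 0.0002
```

```bash
python3 k.py
```

```text
22.45 loc-axis mm [-39.5  35.2] z 0.1003 rot [-180.   -10.   -11.9] F [0.9 0.4 0.4] Floc [0.8 0.6] M [ 0.042  0.096 -0.006] tau on knob 0.069
5 [-14.7 -44.3] 251.5772904057317
```

carry_out(
  deltas=[
    [[0,-0.1,-0.18,0,0,0,0],[0,-0.1,-0.18,0,0,0,0],[0,-0.1,-0.18,0,0,0,0]],
  ],
)

```text
time_s: 22.8
eef_pos: [0.5471, -0.0062, 0.1003]
ee_rot: [-179.9, -10.0, -11.9]
wrist_force: [2.2, 7.0, -1.6]
opening: 0.0002
```

```bash
python3 k.py
```

```text
22.8 loc-axis mm [-42.2  30.2] z 0.1003 rot [-179.9  -10.   -11.9] F [ 2.2  7.  -1.6] Floc [0.7 7.3] M [ 1.03  -0.201  0.165] tau on knob 0.35
13 [-15.8 -46.5] 251.28040509207858
```

carry_out(
  deltas=[
    [[0,-0.1,-0.18,0,0,0,0],[0,-0.1,-0.18,0,0,0,0]],
  ],
)

```text
time_s: 23.05
eef_pos: [0.5451, -0.0094, 0.1003]
ee_rot: [-179.8, -10.0, -11.9]
wrist_force: [1.4, 6.7, -0.8]
opening: -0.0001
```

```bash
python3 k.py
```

```text
23.05 loc-axis mm [-43.5  26.6] z 0.1003 rot [-179.8  -10.   -11.9] F [ 1.4  6.7 -0.8] Floc [0.  6.8] M [ 1.11  -0.202  0.142] tau on knob 0.328
7 [-14.2 -46.9] 253.2015313558561
```

carry_out(
  deltas=[
    [[0,-0.08,-0.18,0,0,0,0],[0,-0.08,-0.18,0,0,0,0]],
  ],
)

```text
time_s: 23.3
eef_pos: [0.5433, -0.0129, 0.1003]
ee_rot: [-179.8, -10.0, -11.9]
wrist_force: [2.0, 7.3, -0.3]
opening: 0.0
```

```bash
python3 q.py
```

```text
23.3 loc-axis mm [-44.6  22.9] z 0.1003 rot [-179.8  -10.   -11.9] F [ 2.   7.3 -0.3] Floc [0.5 7.5] M [ 1.162 -0.195  0.143] tau on knob 0.394
```

carry_out(
  deltas=[
    [[0,-0.08,-0.18,0,0,0,0]],
  ],
)

```text
time_s: 23.4
eef_pos: [0.5425, -0.0146, 0.1003]
ee_rot: [-179.8, -10.0, -11.9]
wrist_force: [1.8, 7.2, -0.4]
opening: -0.0002
```

```bash
python3 q.py
```

```text
23.4 loc-axis mm [-45.  21.] z 0.1003 rot [-179.8  -10.   -11.9] F [ 1.8  7.2 -0.4] Floc [0.3 7.4] M [ 1.295 -0.102  0.254] tau on knob 0.272
```

carry_out(
  deltas=[
    [[0,-0.07,-0.18,0,0,0,0],[0,-0.06,-0.18,0,0,0,0]],
  ],
)

```text
time_s: 23.6
eef_pos: [0.5412, -0.0181, 0.1005]
ee_rot: [-179.8, -10.0, -12.0]
wrist_force: [1.6, 8.1, 0.7]
opening: 0.0
```

```bash
python3 q.py
```

```text
23.6 loc-axis mm [-45.6  17.4] z 0.1005 rot [-179.8  -10.   -12. ] F [1.6 8.1 0.7] Floc [-0.1  8.3] M [ 1.291 -0.118  0.242] tau on knob 0.342
```

carry_out(
  deltas=[
    [[0,-0.06,-0.18,0,0,0,0],[0,-0.06,-0.18,0,0,0,0]],
  ],
)

```text
time_s: 23.8
eef_pos: [0.5403, -0.0215, 0.1006]
ee_rot: [-179.8, -10.0, -12.0]
wrist_force: [1.5, 9.3, 0.3]
opening: 0.0002
```

```bash
python3 k.py
```

```text
23.8 loc-axis mm [-45.8  13.8] z 0.1006 rot [-179.8  -10.   -12. ] F [1.5 9.3 0.3] Floc [-0.4  9.4] M [ 1.483 -0.194  0.285] tau on knob 0.378
```

carry_out(
  deltas=[
    [[0,0,0,0,0,0,0]],
  ],
)

```text
time_s: 23.95
eef_pos: [0.5402, -0.0219, 0.1007]
ee_rot: [-179.8, -10.0, -11.9]
wrist_force: [1.5, 6.9, 2.1]
opening: -0.0001
```

```bash
python3 k.py; python3 k.py; python3 k.py; python3 k.py
```

```text
23.95 loc-axis mm [-45.8  13.4] z 0.1007 rot [-179.8  -10.   -11.9] F [1.5 6.9 2.1] Floc [0.1 7.1] M [ 1.058 -0.077  0.182] tau on knob 0.324
24.0 loc-axis mm [-45.8  13.3] z 0.1006 rot [-179.8  -10.   -11.9] F [1.1 6.5 1.5] Floc [-0.3  6.6] M [ 1.062 -0.032  0.191] tau on knob 0.275
24.05 loc-axis mm [-45.9  13.4] z 0.1006 rot [-179.8  -10.   -11.9] F [0.9 6.3 2.1] Floc [-0.4  6.4] M [ 1.031 -0.035  0.187] tau on knob 0.262
24.1 loc-axis mm [-45.8  13.4] z 0.1006 rot [-179.8  -10.   -11.9] F [1.5 6.9 1.9] Floc [0.1 7. ] M [ 1.08  -0.064  0.211] tau on knob 0.292
```

carry_out(
  deltas=[
    [[0,-0.04,-0.15,0,0,0,0],[0,-0.03,-0.1,0,0,0,0],[0,0,0,0,0,0,0]],
  ],
)

```text
time_s: 24.45
eef_pos: [0.5396, -0.0241, 0.1007]
ee_rot: [-179.8, -10.0, -11.9]
wrist_force: [-0.2, 7.6, 1.6]
opening: -0.0001
```

```bash
python3 k.py; python3 k.py; python3 k.py
```

```text
24.45 loc-axis mm [-45.9  11.1] z 0.1007 rot [-179.8  -10.   -11.9] F [-0.2  7.6  1.6] Floc [-1.7  7.4] M [ 1.275 -0.154  0.239] tau on knob 0.267
24.5 loc-axis mm [-45.9  11.1] z 0.1007 rot [-179.8  -10.   -11.9] F [1.1 7.9 1.4] Floc [-0.5  8. ] M [ 1.252 -0.104  0.245] tau on knob 0.316
24.55 loc-axis mm [-45.9  11.1] z 0.1006 rot [-179.8  -10.   -11.9] F [0.4 8.  1.3] Floc [-1.2  7.9] M [ 1.281 -0.09   0.251] tau on knob 0.3
```

carry_out(
  deltas=[
    [[0,0.1,0.4,0,0,0,0],[0,0.1,0.5,0,0,0,0],[0,-2,0.4,0,0,0,0],[0,-2.5,0.5,0,0,0,0],[0,0,0,4,0,0,0],[0,0,0,4,0,0,0],[0,0,0,4,0,0,0],[0,0,0,4,0,0,0],[0,-1,-4,2,0,0,0],[0,-1,-4,0,0,0,0],[0,-1,-4,0,0,0,0],[0,-1,-4,0,0,0,0],[0,-1,-4,0,0,0,0],[0,-1,-4,0,0,0,0],[0,-1,-4,0,0,0,0],[0,0,0,0,0,0,0],[0,0,0,0,0,0,0]],
  ],
)

```text
time_s: 26.3
eef_pos: [0.4255, -0.2884, 0.2798]
ee_rot: [-179.9, -9.9, -12.0]
wrist_force: [0.6, -0.9, 0.3]
opening: -0.0001
```

```bash
python3 k.py; python3 - <<'E'
from pl import *
im=cams.grab_frame('top')[:,:,::-1].copy(); cv2.imwrite('pics/top2.png',im)
cv2.imwrite('pics/c7.png',cv2.resize(im,(800,500)))
g=lambda x,y:(335+(x-3.5)/8,155+(y-3.5)/8)
for s in [((242,376),(440,407)),((265,215),(242,370)),((458,270),(440,400))]: print(s,*line(im,g(*s[0]),g(*s[1]),0))
E
```

```text
26.3 loc-axis mm [-104.  -270.9] z 0.2798 rot [-179.9   -9.9  -12. ] F [ 0.6 -0.9  0.3] Floc [ 0.8 -0.8] M [0.073 0.058 0.029] tau on knob -0.344
22 [-46.3  -3.1] 183.82599040320787
((242, 376), (440, 407)) 90.01818 [-7.267209 19.4518  ] 0.5291439201853816
((265, 215), (242, 370)) 179.34872 [16.803299 50.393394] 0.8093670864723241
((458, 270), (440, 400)) 179.48703 [11.875239 -8.219442] 0.6492162091488713
```

View pics/c7.png

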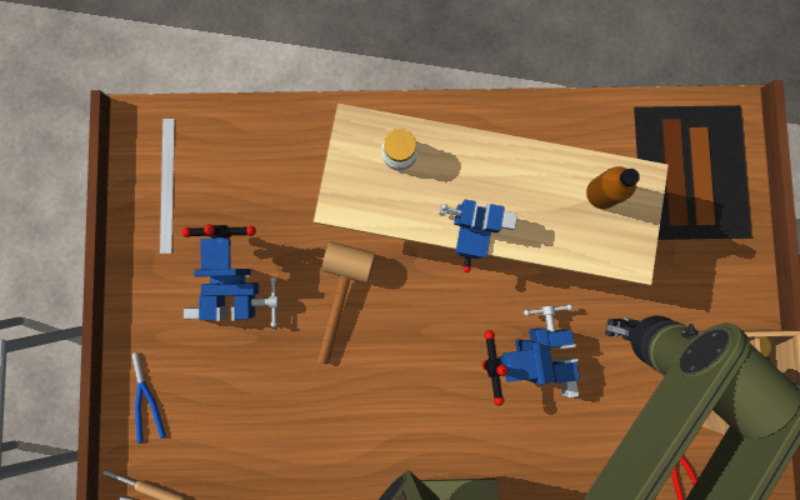

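The view shows the vise square at the edge (about 473,235) with one knob arm pointing at the robot (466,268). The jar, bottle and mallet stand where they were, and the arm is clear.

```bash
python3 -c "
from cell import job; print(job.hand_in())"
```

```text
the job is handed in; nothing more can be done
None
```

The small vise is pushed home and its knob is tightened to about the hand-tight target. I handed the job in at about 26 s, and no verdict was given.

**Pushed home:** I pushed the clamp frame with up to 15 N until it stopped, then pressed once more with 8 N on its +y half. It stopped at the same depth both times. In the last picture the plate front stands 7.3 mm proud of the shelf edge, against 8 mm nominal and a calibration good to about 2 mm. Its edges are square to within about 0.7°.

**Tightened:** I turned the knob about 159° (2.8 rad) in the tightening direction, in three strokes on successive arms. At the end it took about 9.4 N while turning. At rest it read about 0.30 N m, which corresponds to roughly 0.45 N m while turning.

**Less certain:**
- Single torque readings scattered by about ±0.05 N m.
- For part of the third stroke the finger pushed the arm's end at a poor angle. That gave about 14 N of partly radial force and torque readings that were too low (0.17 to 0.23 N m). I backed off and took hold again before the final tightening.

**Left alone:** The knob stayed put after release, the arm touches nothing, and the bottle, jar and mallet look unmoved in the last picture.

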